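# Clear the paddle and set the spring-loaded slicing guide across the chopping board

### The job

Clear the rice paddle off the chopping board and lay it flat in the steel tray. Then take the slicing guide off its sloping stand and set it straight across the board from far to near, in the strip between the ham and the carrot: catch the hook of its blade on the far edge, draw the case back towards you against the spring until its heel drops behind the near edge and the case lies flat, and only then press its thumb lock right down. Leave it there, and do not shift the ham, the carrot or anything else standing about.

Things in the scene. Friction and masses are not known exactly. Their poses are not given: they have to be found in the camera images.
- guide: Slicing guide: aluminium/black case like a flat tape measure, 120 (x) x 38 (y) x 50 high (z), 0.5 kg, flat parallel sides. Origin: centre of its flat underside; +x to the nose where the blade comes out, z up to the lock side. At the tail a heel plate (x -60 to -54, 34 wide) hangs 10 below the underside. Starts flat on the sloping stand, nose up 35 degrees.
- blade (a joint): How far the blade is drawn out, m: 0 in (start), 0.095 at most. Rigid steel strip 28 wide, 3 thick, sliding along the case's x, lower face 2 above the underside plane. A spring pulls it in: 4 N when in plus 67 N/m (8.5 N at 0.066). No catch holds it. With hook and heel both bearing on the board it reads 0.066.
- hook_tip (a point): Lowest point of the inner face (looking back to the case) of the hook at the blade's end, a plate 6 thick, 30 wide, reaching 22 below the plane of the underside. With the blade in: x +90, y 0, z -22 from the guide's origin; it moves out along x with the blade.
- heel_tip (a point): Lowest point of the inner face (the face looking to the nose) of the heel plate: x -54, y 0, z -10 from the guide's origin.
- lock (a joint): Thumb lock on the case, rad: 0 raised, off (start); 0.32 pressed right down, locked. Black paddle 54 long, 26 wide, hinged across the case at x 0, z 51 from the guide's origin, rising towards the nose, its highest point 73 above the underside. About 3 N straight down on its free end turns it; it stays where it is left.
- lock_tip (a point): Where to press: upper face of the lock paddle, 7 short of its free end. At the start x +43, z +71 from the guide's origin in the guide's axes; about 15 lower when locked.
- board: Grey chopping board, 210 (x, outwards from the robot) x 280 (y) x 22 thick, on 14 high feet set well in from the edges: its top is 36 above the table and its edges overhang. Origin on the table under its centre; +x edge is the far edge, -x edge the near one. It does not slip.
- stand: Steel stand under the guide, fixed; base 150 x 90, yaw as the guide's. Ramp 44 wide, sloping up 35 degrees towards its +x; a ledge 8 thick, rising 12 above the ramp surface, stops the guide's tail. Origin under the base's centre; the guide's origin starts 75 above it.
- ham: Loose block of ham on the board, 150 (x) x 45 (y) x 40 high, parallel to the board's x; lies near one end of the board, the carrot near the other. Origin under its centre.
- carrot: Loose carrot lying on the board, 160 long (x), 32 thick, parallel to the board's x. Origin under its centre.
- bowl: White bowl of carrot sticks, 124 across, 55 high, sticks to about 70. Origin under its centre.
- bottle: Bottle 60 across, 160 high. Origin under its centre.
- roll: Paper roll standing on end, 96 across, 100 high. Origin under its centre.
- carton: Cardboard carton 60 (x) x 100 (y) x 90 high, beyond the board. Origin under its centre.
- paddle: Wooden rice paddle lying on the board in the strip between ham and carrot, 180 long (x), 80 g. Origin on its underside, middle of its length. Handle from x -90 to +30, 18 wide and 18 high; flat blade from +24 to +90, 52 wide, 10 thick.
- tray: Shallow steel tray, fixed, 240 (x) x 120 (y), rim 14 high, walls and floor 4 thick; stands on the other side of the board from the stand. Origin under its centre on the table.

How it is judged (in metres and radians):
On the way, in this order (a step that is already met when the one before it is completed fails the run):
1. the paddle lies flat inside the tray (x of paddle in the frame of tray between -0.04 and 0.04 m and y of paddle in the frame of tray between -0.05 and 0.05 m and z of paddle in the frame of tray below 0.012 m and angle between paddle's own z axis and vertical below 0.12 rad and linear speed of paddle below 0.02 m/s), for 0.2 s.
2. the blade's hook is down behind the board's far edge and the blade is drawn out against its spring by 20 mm or more, lock off (x of hook_tip in the frame of board above 0.1 m and z of hook_tip in the frame of board below 0.032 m and value of joint blade above 0.02 m and value of joint lock below 0.1 rad), for 0.1 s.
3. the heel is down behind the near edge with the hook still on the far edge, lock still off (x of hook_tip in the frame of board above 0.1 m and z of each of hook_tip, heel_tip in the frame of board below 0.032 m and x of heel_tip in the frame of board below -0.1 m and value of joint lock below 0.1 rad), for 0.2 s.
At the end, for the whole second after the job is handed in: Paddle flat inside the tray; hook and heel tips past the far and near edges, each 4 mm or more below the board top; blade out over 55 mm; guide square within 8 deg, flat within 7 deg, at rest, between ham and carrot; lock past 0.25 rad; bystanders within 30 mm of their start (all of step 1 and x of hook_tip in the frame of board above 0.1 m and z of each of hook_tip, heel_tip in the frame of board below 0.032 m and x of heel_tip in the frame of board below -0.1 m and value of joint blade above 0.055 m and value of joint lock above 0.25 rad and angle between the x axis of guide and the x axis of board, either way round below 0.14 rad and angle between guide's own z axis and vertical below 0.12 rad and linear speed of guide below 0.02 m/s and ((y of ham in the frame of guide above 0 m and y of carrot in the frame of guide below 0 m) or (y of ham in the frame of guide below 0 m and y of carrot in the frame of guide above 0 m))); the robot touches nothing.
It fails at once if the ham or the carrot is shifted by more than 30 mm (distance of any of ham, carrot from where it was at the start of the episode above 0.03 m).
It fails at once if the bowl, bottle, roll or carton is shifted by more than 30 mm (distance of any of bowl, bottle, roll, carton from where it was at the start of the episode above 0.03 m).
It also fails if it takes over 70 s, if anything falls off the work surface, if the arm or the gripper's body presses on something with over 40 N, if the wrist force passes 120 N, or if a joint passes its speed limit or range.

### The arm

A 6-joint arm with a two-finger parallel gripper is mounted at the origin on the work surface. World frame = base frame: x ahead of the robot, y to its left, z up, the work surface at z = 0. Lengths are in mm, angles in degrees, forces in N, time in s.
With the tool pointing down it reaches from about 300 to 850 mm from the base axis. Payload 4.2 kg.
Tool frame: the origin (TCP) lies between the finger pads; the fingertips stand ahead of it and the grasp point (between the pads) lies 3 mm ahead of it (nose_length is the z of the fingertips in the tool frame, in mm); z points along the fingers, y is the line along which they close (so a half turn about z gives the same grasp; the last joint's range is limited). The gripper opens to 91 mm and grips with 3 to 60 N. Pads are 32 mm wide; open, the fingers measure 118 mm over their backs; the gripper's body (76 mm by 178 mm) begins 60 mm behind the grasp point.
Start: joints at [65.833, 18.312, 89.639, -0, 72.044, -1.146], TCP at [224.871, 529.22, 235.976] pointing down, gripper open.
Joint ranges: [-177.97, 177.97], [-48.28, 115.42], [12.27, 149.76], [-77.06, 257.06], [2.81, 150.46], [-146.56, 146.56]. Speed limits (degrees/s): [147.25, 147.25, 180, 180, 180, 180].

### API

Orientations are given as [roll, pitch, yaw] about the fixed x, y, z axes, in that order (R = Rz(yaw) Ry(pitch) Rx(roll)).
In Python, from workcell import state, grab_frame, camera_params, job_done, nose_length gives the robot as it stands.
- The arm moves only by the tool step_arm, never from a script. Its argument "plan" is a list that holds one entry, the list of rows, each a list of 5 numbers: the shift along the tool's x, y, z in cm, then the turn about the tool's z in rad, then the opening, from 0 (shut) to 1 (fully open). In form: [[[x, y, z, turn, gripper], ...]]. A call has 1 to 20 rows; each row is the pose to reach, as a shift and turn from the pose commanded when the call began, along the tool's axes at that moment; what a row does not reach only later rows make up. A row lasts 1/8 s, in which the tool goes at most 62.5 mm and 10.7 degrees, less where a joint would pass 70% of its speed; a pose out of reach is approached as far as the arm can. A call with a gripper value outside its range is refused whole. The fingers move at their own pace and stop on an object; "newtons" is the grip in N (left out, the last holds). Time passes only in rows, so rows that repeat a pose let the fingers close. It gives the time, the measured TCP pose, the force, the opening and the grip force at its end, in the units of the state.
- state(): the state, without advancing time (a new reading comes with each control period).
- grab_frame(name): name is "scene" or "top"; returns the picture (420x560x3 uint8, blue, green, red); there is no depth.
- camera_params(name): a dict with "camera_matrix" (3x3 intrinsics, pixels), "R" (3x3) and "t" (3): a world point X has camera coordinates R X + t. Camera axes: x right, y down, z forward; pixel columns grow to the right and rows downward; lengths in mm; the calibration is good to about 2 mm. A picture is of the moment at which its call begins. camera_params takes no time and is no camera call.
- job_done(): hands the job in; it is judged then, once.
The state is a dict: "time_s": time; "qpos": joint angles; "qvel": joint speeds; "effort": joint torques, N m; "ee_pos": TCP position; "ee_rot": TCP orientation; "force": force on the tool from outside, world axes, zero at the start; "torque": the same for the moment, N m; "gripper_width": finger opening in mm; "gripper_force": force on a finger pad.
Only numpy, scipy, OpenCV 4.12 (cv2) and the standard library are available. Lean on these libraries where they do the work, as an engineer would, in place of code of your own. Each camera call takes 0.05 s, during which the arm holds its last target. There are 200 camera calls.

## Working session

There is one attempt and no reset: what is moved stays moved. The work goes in short steps, Python scripts to look and compute and a tool call to move; the robot and the scene stay as the last step left them, time stands still between calls to the robot, and variables do not carry over. Pictures are saved under pics/ and viewed, at most 10 in all, crops included, and the job is handed in when it is done.

Besides the shell and the picture viewer there is one more tool, called after "Emit:" as name([rows], argument=value, ...), one row to a line, values as JSON. step_arm: Moves the arm, as the interface text tells. Its arguments: {"type":"object","properties":{"plan":{"type":"array","items":{"type":"array","items":{"type":"array","items":{"type":"number"}}}},"newtons":{"type":"number"}},"required":["plan"]}

```bash
mkdir -p pics; python3 - <<'E'
from workcell import *
import cv2,numpy as np
for n in("scene","top"):
    f=grab_frame(n); cv2.imwrite(f"pics/{n}0.png",f); p=camera_params(n)
    print(n,np.round(p["camera_matrix"],1).tolist(),np.round(p["R"],4).tolist(),np.round(p["t"],1).tolist())
s=state();print(s,nose_length() if callable(nose_length) else nose_length)
E
```

```text
scene [[419.5, 0.0, 278.0], [0.0, 419.5, 211.8], [0.0, 0.0, 1.0]] [[0.8706, 0.492, 0.0041], [0.3598, -0.6309, -0.6874], [-0.3356, 0.5999, -0.7263]] [-481.7, -139.6, 1364.1]
top [[461.7, 0.0, 277.6], [0.0, 461.7, 215.9], [0.0, 0.0, 1.0]] [[-0.0119, -0.9999, 0.0025], [-0.9825, 0.0112, -0.1861], [0.1861, -0.0047, -0.9825]] [-55.1, 601.3, 1365.6]
{'time_s': 0.1, 'qpos': array([ 6.58315859e+01,  1.83459195e+01,  8.96983172e+01,  8.20457985e-04,
        7.20444557e+01, -1.14561735e+00]), 'qvel': array([-0.00629231, -0.07029607, -0.11080765, -0.01582814,  0.06817755,
        0.14008154]), 'effort': array([ 1.34341444e-03, -4.13329625e+01, -2.32511169e+01,  7.28715956e-02,
        4.20503248e-02, -4.49488118e-05]), 'ee_pos': array([224.70398695, 528.8260779 , 235.23241616]), 'ee_rot': array([-1.79911341e+02, -2.55321914e-03,  1.56976948e+02]), 'force': array([ 0.40348979, -0.7126505 ,  0.62137575]), 'torque': array([ 0.00275709,  0.01237047, -0.00638403]), 'gripper_force': 0.0, 'gripper_width': 91.38235516908102} 22.0
```

View pics/scene0.png

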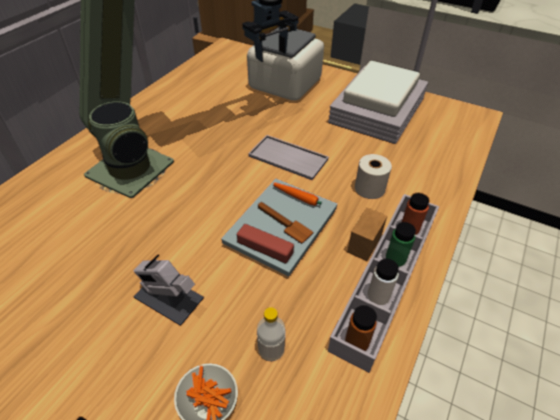

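View pics/top0.png

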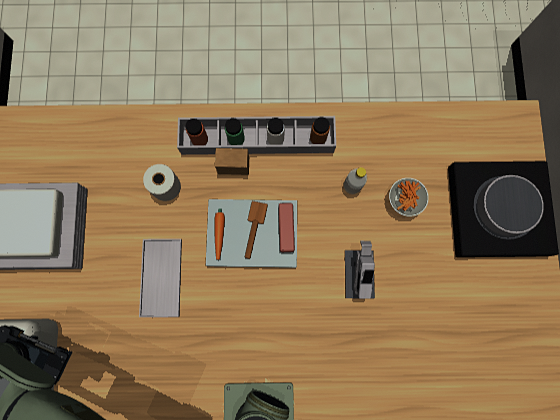

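Top view: far is up, +y is left. The board is at about (252,233), paddle at (256,228), carrot (219,235), ham (287,228), tray (161,277), and stand with guide (361,272) with its nose pointing far. I'll measure by colour masks next.

```bash
cat > h.py <<'E'
import cv2,numpy as np
from workcell import *
def ray(n,uv,z):
    p=camera_params(n);K,R,t=[np.array(p[k],float) for k in("camera_matrix","R","t")]
    d=R.T@np.linalg.inv(K)@np.array([uv[0],uv[1],1.]);c=-R.T@t.ravel()
    return c+d*(z-c[2])/d[2]
def proj(n,X):
    p=camera_params(n);K,R,t=[np.array(p[k],float) for k in("camera_matrix","R","t")]
    x=K@(R@np.array(X,float)+t.ravel());return x[:2]/x[2]
def rect(n,mask,z):
    cs,_=cv2.findContours(mask.astype(np.uint8)*255,cv2.RETR_EXTERNAL,cv2.CHAIN_APPROX_NONE)
    c=max(cs,key=cv2.contourArea)[:,0]
    P=np.array([ray(n,q,z)[:2] for q in c],np.float32)
    return cv2.minAreaRect(P),P
E
python3 - <<'E'
from h import *
f=cv2.imread("pics/top0.png");hsv=cv2.cvtColor(f,cv2.COLOR_BGR2HSV)
for n,(u,v) in dict(board=(238,210),carrot=(219,240),handle=(251,245),pblade=(257,211),ham=(287,228),tray=(161,280),base=(350,290),table=(320,260)).items(): print(n,f[v,u],hsv[v,u])
c=f[180:330,130:400];cv2.imwrite("pics/c1.png",cv2.resize(c,None,fx=2.9,fy=2.9,interpolation=cv2.INTER_CUBIC))
g=cv2.imread("pics/scene0.png")[170:330,120:360]
cv2.imwrite("pics/c2.png",cv2.resize(g,None,fx=3.3,fy=3.3,interpolation=cv2.INTER_CUBIC))
E
```

```text
board [151 158 144] [ 75  23 158]
carrot [ 36  84 173] [ 11 202 173]
handle [ 33  67 115] [ 12 182 115]
pblade [ 37  69 114] [ 12 172 114]
ham [ 75  86 148] [  5 126 148]
tray [148 149 154] [  5  10 154]
base [69 65 63] [110  22  69]
table [ 76 121 162] [ 16 135 162]
```

View pics/c1.png

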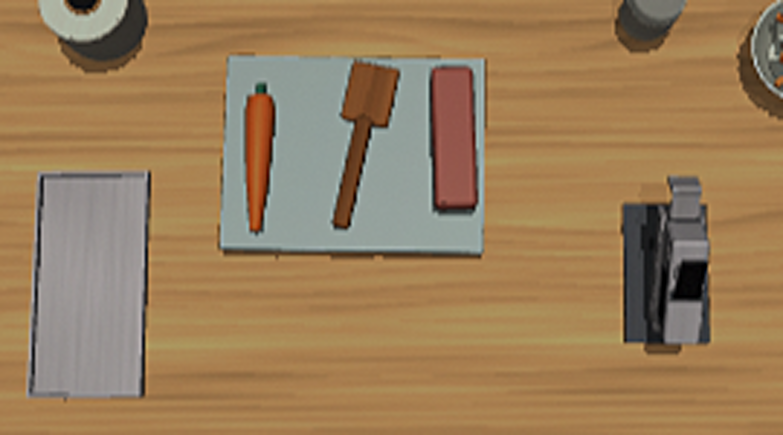

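View pics/c2.png

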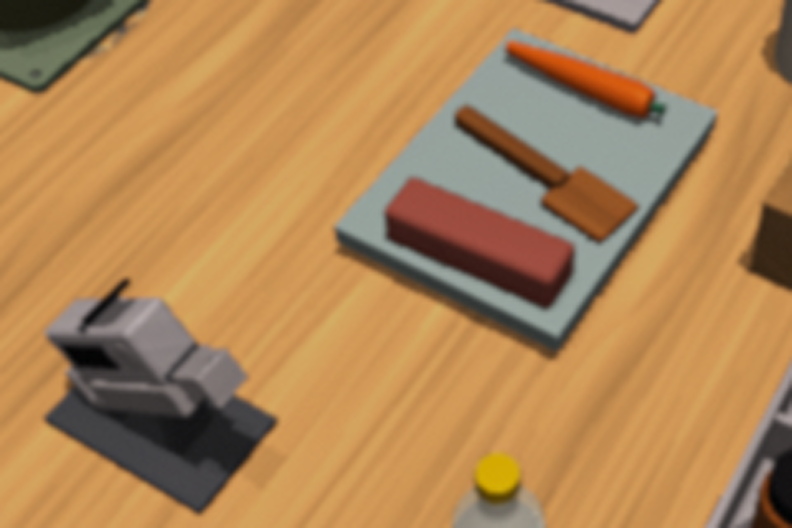

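The crops show the corners clearly: in c1 the board (228,56)-(483,251), tray (39,173)-(143,396), base (624,203)-(710,343), paddle handle end (341,227) and blade end (377,65). I'll cast these to planes.

```bash
python3 - <<'E'
from h import *
def q(name,pts,z):
    P=np.array([ray("top",(130+(u+.5)/2.9-.5,180+(v+.5)/2.9-.5),z)[:2] for u,v in pts])
    print(name,np.round(P).astype(int).tolist(),"mean",np.round(P.mean(0),1),"long-axis deg",
     np.round(np.degrees(np.arctan2(*(P[:len(P)//2].mean(0)-P[len(P)//2:].mean(0))[::-1])),1))
q("board",[(228,56),(486,59),(483,250),(220,247)],36)
q("tray",[(39,173),(149,172),(143,396),(30,396)],14)
q("base",[(624,203),(708,203),(710,343),(624,343)],5)
q("paddleblade",[(354,60),(399,70),(387,127),(342,117)],46)
q("paddle",[(377,65),(341,226)],46)
q("handle",[(366,122),(341,226)],54)
q("ham",[(431,68),(470,66),(476,207),(437,210)],76)
q("carrot",[(260,92),(257,232)],52)
q("case top front/back",[(672,240),(708,240),(700,342),(665,342)],100)
print(proj("top",(0,0,0)))
p=camera_params("top");print(-np.array(p["R"]).T@np.array(p["t"]))
# two view fits on scene crop c2 : base corners at 5
for uv in [(48,415),(198,510),(275,423)]: print(np.round(ray("scene",(120+(uv[0]+.5)/3.3-.5,170+(uv[1]+.5)/3.3-.5),5)))
for uv in [(513,32),(716,115),(556,342),(337,230)]: print("b",np.round(ray("scene",(120+(uv[0]+.5)/3.3-.5,170+(uv[1]+.5)/3.3-.5),36)))
for uv in [(512,45),(655,110)]: print("c",np.round(ray("scene",(120+(uv[0]+.5)/3.3-.5,170+(uv[1]+.5)/3.3-.5),52)))
E
```

```text
board [[661, 155], [655, -125], [448, -118], [454, 160]] mean [554.6  18.2] long-axis deg -1.7
tray [[539, 361], [538, 242], [301, 242], [302, 360]] mean [420.1 301.2] long-axis deg 0.1
base [[500, -273], [499, -364], [349, -359], [350, -267]] mean [ 424.3 -316. ] long-axis deg -2.2
paddleblade [[653, 18], [641, -31], [579, -17], [591, 31]] mean [6.161e+02 2.000e-01] long-axis deg -11.9
paddle [[647, -7], [474, 32]] mean [560.7  12.5] long-axis deg -12.6
handle [[584, 5], [473, 31]] mean [528.5  18.1] long-axis deg -13.5
ham [[637, -65], [638, -106], [489, -109], [487, -69]] mean [562.7 -87.3] long-axis deg 1.5
carrot [[618, 118], [468, 119]] mean [543.1 118.6] long-axis deg -0.5
case top front/back [[451, -306], [450, -342], [349, -329], [349, -294]] mean [ 400.  -317.9] long-axis deg -7.0
[258.91833583 419.182914  ]
[ 335.92707862  -55.44606517 1453.81285791]
[ 347. -354.    5.]
[ 494. -361.    5.]
[ 498. -277.    5.]
b [455. 156.  36.]
b [662. 150.  36.]
b [ 655. -129.   36.]
b [ 449. -120.   36.]
c [472. 125.  52.]
c [619. 114.  52.]
```

```bash
cat >> h.py <<'E'
def goto(*targets):
    """each target x,y,z,yaw -> row numbers (cm, rad) from the present pose"""
    s=state();p=s["ee_pos"];y=s["ee_rot"][2];a=np.radians(y)
    X=np.array([np.cos(a),np.sin(a),0]);Y=np.array([np.sin(a),-np.cos(a),0])
    print("t",round(s["time_s"],2),"p",np.round(p,1),"rot",np.round(s["ee_rot"],1),"F",np.round(s["force"],1),"w",round(s["gripper_width"],1),"gf",round(s["gripper_force"],1))
    for t in targets:
        d=np.array(t[:3])-p;dy=(t[3]-y+180)%360-180
        print(np.round([d@X/10,d@Y/10,-d[2]/10,-np.radians(dy)],3))
E
python3 -c "
from h import *
goto((560.5,12.5,150,167.2),(560.5,12.5,60,167.2))"
```

```text
t 0.1 p [224.7 528.8 235.2] rot [-179.9   -0.   157. ] F [ 0.4 -0.7  0.6] w 91.4 gf 0.0
[-51.098 -34.387   8.523  -0.178]
[-51.098 -34.387  17.523  -0.178]
```

Emit:
step_arm([
  [[-51.1, -34.4, 8.5, -0.178, 0.55], [-51.1, -34.4, 8.5, -0.178, 0.55], [-51.1, -34.4, 8.5, -0.178, 0.55], [-51.1, -34.4, 8.5, -0.178, 0.55], [-51.1, -34.4, 8.5, -0.178, 0.55], [-51.1, -34.4, 8.5, -0.178, 0.55], [-51.1, -34.4, 8.5, -0.178, 0.55], [-51.1, -34.4, 8.5, -0.178, 0.55], [-51.1, -34.4, 8.5, -0.178, 0.55], [-51.1, -34.4, 8.5, -0.178, 0.55], [-51.1, -34.4, 8.5, -0.178, 0.55], [-51.1, -34.4, 8.5, -0.178, 0.55], [-51.1, -34.4, 8.5, -0.178, 0.55], [-51.1, -34.4, 8.5, -0.178, 0.55], [-51.1, -34.4, 13, -0.178, 0.55], [-51.1, -34.4, 16, -0.178, 0.55], [-51.1, -34.4, 16, -0.178, 0.55]],
], newtons=20)

```text
time_s: 2.22
ee_pos: [558.7, 13.5, 74.3]
ee_rot: [-179.9, -0.3, 167.2]
force: [-0.3, 0.6, 0.2]
gripper_width: 50.3
gripper_force: 0.0
```

```bash
python3 -c "
from h import *
goto((560.5,12.5,60.5,167.2))
g=grab_frame('top')[180:280,190:320];s=grab_frame('scene')[160:290,200:360]
a=cv2.resize(g,(520,400),interpolation=cv2.INTER_CUBIC);b=cv2.resize(s,(480,390))
cv2.imwrite('pics/p1.png',cv2.resize(np.hstack([a[:390],b]),(800,312)))"
```

```text
t 2.23 p [558.7  13.5  74.3] rot [-179.9   -0.3  167.2] F [-0.3  0.6  0.2] w 50.3 gf 0.0
[-1.940e-01 -6.100e-02  1.376e+00  1.000e-03]
```

View pics/p1.png

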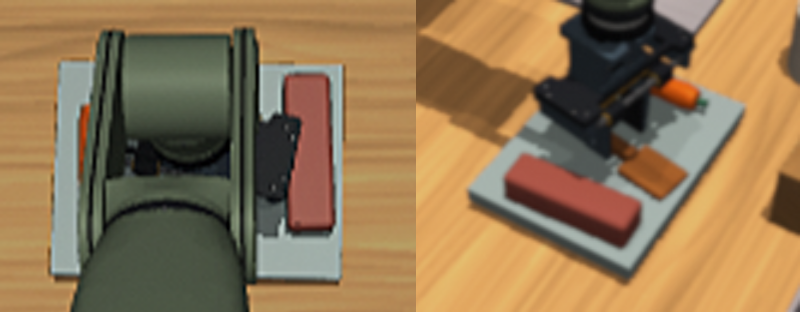

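The right half shows the fingers straddling the handle just behind the blade, clear of the ham and carrot. I'll lower and grip.

Emit:
step_arm([
  [[0, 0, 1.3, 0, 0.55], [0, 0, 1.3, 0, 0.55], [0, 0, 1.3, 0, 0], [0, 0, 1.3, 0, 0], [0, 0, 1.3, 0, 0], [0, 0, 1.3, 0, 0], [0, 0, 1.3, 0, 0], [0, 0, -3, 0, 0], [0, 0, -7, 0, 0], [0, 0, -7, 0, 0]],
], newtons=20)

```text
time_s: 3.58
ee_pos: [562.7, 12.8, 149.0]
ee_rot: [179.9, 0.4, 167.2]
force: [-0.5, 0.4, -1.6]
gripper_width: 17.9
gripper_force: 20.0
```

```bash
python3 -c "
from h import *
goto((420,301,140,180.2),(420,301,40,180.2),(420,301,31,180.2))"
```

```text
t 3.58 p [562.7  12.8 149. ] rot [179.9   0.4 167.2] F [-0.5  0.4 -1.6] w 17.9 gf 20.0
[20.307 24.931  0.9   -0.227]
[20.307 24.931 10.9   -0.227]
[20.307 24.931 11.8   -0.227]
```

Emit:
step_arm([
  [[20.3, 25, 0.9, -0.227, 0], [20.3, 25, 0.9, -0.227, 0], [20.3, 25, 0.9, -0.227, 0], [20.3, 25, 0.9, -0.227, 0], [20.3, 25, 0.9, -0.227, 0], [20.3, 25, 0.9, -0.227, 0], [20.3, 25, 0.9, -0.227, 0], [20.3, 25, 0.9, -0.227, 0], [20.3, 25, 6, -0.227, 0], [20.3, 25, 9.5, -0.227, 0], [20.3, 25, 10.7, -0.227, 0], [20.3, 25, 11.3, -0.227, 0], [20.3, 25, 11.7, -0.227, 0], [20.3, 25, 11.7, -0.227, 0]],
])

```text
time_s: 5.32
ee_pos: [419.3, 301.6, 31.0]
ee_rot: [179.9, 0.1, -179.8]
force: [0.4, -2.7, 6.1]
gripper_width: 18.0
gripper_force: 20.0
```

Emit:
step_arm([
  [[0, 0, 0, 0, 0.4], [0, 0, 0, 0, 0.4], [0, 0, 0, 0, 0.4], [0, 0, -5, 0, 0.4], [0, 0, -11, 0, 0.7], [0, 0, -17, 0, 0.7], [0, 0, -17, 0, 0.7], [0, -15, -17, 0, 0.7], [0, -15, -17, 0, 0.7], [0, -15, -17, 0, 0.7]],
])

```text
time_s: 6.58
ee_pos: [417.3, 148.9, 197.7]
ee_rot: [-179.9, -0.2, -179.9]
force: [-0.2, 1.0, -0.0]
gripper_width: 64.1
gripper_force: 0.0
```

```bash
python3 - <<'E'
from h import *
f=grab_frame('top');g=grab_frame('scene');goto()
c=f[220:330,120:240];d=g[120:200,210:350]
cv2.imwrite('pics/p2.png',np.hstack([cv2.resize(c,(400,367)),cv2.resize(d,(400,367))]))
h=cv2.cvtColor(f,cv2.COLOR_BGR2HSV);m=(h[...,1]>120);m[:, :130]=0;m[:,192:]=0;m[:242]=0;m[:]=m
n,l,st,ce=cv2.connectedComponentsWithStats(m[243:316,146:178].astype(np.uint8))
for i in range(1,n):
  if st[i,4]>30: print(st[i],ce[i], ray('top',(146+ce[i][0],243+ce[i][1]),12))
E
```

```text
t 6.67 p [417.7 149.4 197.9] rot [-1.799e+02 -1.000e-01  1.800e+02] F [-0.8  0.7  0.5] w 63.8 gf 0.0
```

View pics/p2.png

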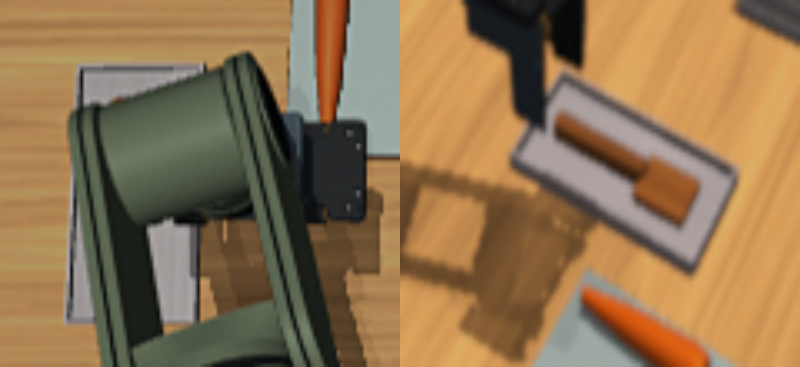

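The paddle lies flat and roughly centred in the tray (right half, from (560,125) to (690,200)). Next is the guide.

```bash
python3 - <<'E'
from h import *
for uv,z in [((683,342),81.6),((690,240),150)]: print(ray("top",(130+(uv[0]+.5)/2.9-.5,180+(uv[1]+.5)/2.9-.5),z))
f=grab_frame('top');c=f[190:320,130:400];cv2.imwrite('pics/t.png',c)
h=cv2.cvtColor(f,cv2.COLOR_BGR2HSV)
goto((421.5,-316,220,177.8))
E
```

```text
[ 349.46468728 -315.73478804   81.6       ]
[ 446.40716693 -314.19076044  150.        ]
t 6.72 p [418.1 150.8 198.1] rot [-1.8e+02 -1.0e-01 -1.8e+02] F [ 0.4 -0.3 -0.1] w 63.8 gf 0.0
[-3.0100e-01 -4.6679e+01 -2.1910e+00  3.9000e-02]
```

Emit:
step_arm([
  [[-0.4, -46.6, -2.2, 0.036, 0.8], [-0.4, -46.6, -2.2, 0.036, 0.8], [-0.4, -46.6, -2.2, 0.036, 0.8], [-0.4, -46.6, -2.2, 0.036, 0.8], [-0.4, -46.6, -2.2, 0.036, 0.8], [-0.4, -46.6, -2.2, 0.036, 0.8], [-0.4, -46.6, -2.2, 0.036, 0.8], [-0.4, -46.6, -2.2, 0.036, 0.8], [-0.4, -46.6, -2.2, 0.036, 0.8], [-0.4, -46.6, -2.2, 0.036, 0.8], [-0.4, -46.6, -2.2, 0.036, 0.8], [-0.4, -46.6, -2.2, 0.036, 0.8]],
])

```text
time_s: 8.22
ee_pos: [424.4, -313.3, 221.0]
ee_rot: [180.0, 0.0, 178.2]
force: [0.4, -0.5, 0.5]
gripper_width: 73.2
gripper_force: 0.0
```

```bash
python3 - <<'E'
from h import *
f=grab_frame('scene');cv2.imwrite('pics/p3.png',cv2.resize(f[170:330,100:260],(600,600),interpolation=cv2.INTER_CUBIC))
goto((422.5,-315.5,150,177.9),(422.5,-315.5,116.5,177.9))
E
```

```text
t 8.28 p [ 424.4 -313.5  221.1] rot [180.    0.  178.2] F [0.  0.6 0.2] w 72.9 gf 0.0
[ 1.83e-01 -2.02e-01  7.11e+00  5.00e-03]
[ 1.830e-01 -2.020e-01  1.046e+01  5.000e-03]
```

Emit:
step_arm([
  [[0.15, -0.2, 5, 0, 0.8], [0.15, -0.2, 7, 0, 0.8], [0.15, -0.2, 8.5, 0, 0.8], [0.15, -0.2, 9.5, 0, 0.8], [0.15, -0.2, 10.4, 0, 0.8], [0.15, -0.2, 10.4, 0, 0.8], [0.15, -0.2, 10.4, 0, 0.8]],
])

```text
time_s: 9.15
ee_pos: [423.0, -316.6, 117.4]
ee_rot: [-180.0, 0.1, 178.1]
force: [-0.8, 0.6, 0.2]
gripper_width: 73.1
gripper_force: 0.0
```

```bash
python3 - <<'E'
from h import *
f=grab_frame('scene');cv2.imwrite('pics/p4.png',cv2.resize(f[190:330,110:250],(600,600),interpolation=cv2.INTER_CUBIC))
goto()
E
```

```text
t 9.2 p [ 422.9 -316.6  117.5] rot [-1.800e+02  1.000e-01  1.781e+02] F [-0.1 -0.4 -0.2] w 73.1 gf 0.0
```

View pics/p4.png

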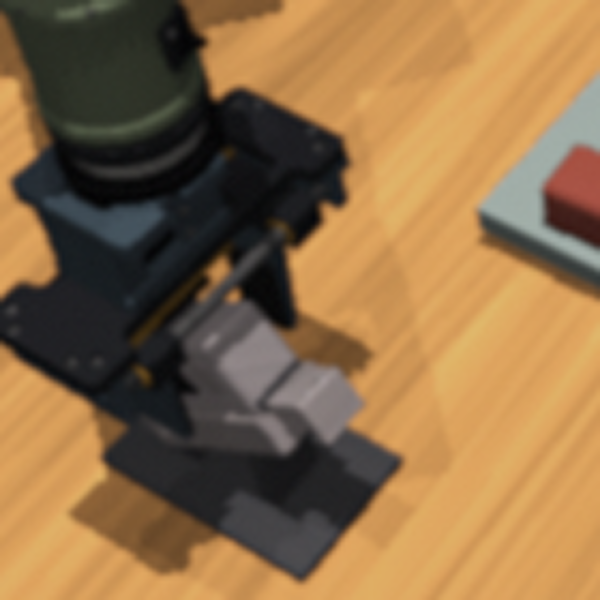

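The fingers straddle the case with no contact force. I'll grip and lift.

Emit:
step_arm([
  [[0, 0, 0, 0, 0], [0, 0, 0, 0, 0], [0, 0, 0, 0, 0], [0, 0, 0, 0, 0], [0, 0, 0, 0, 0], [0, 0, -1, 0, 0], [0, 0, -3, 0, 0], [0, 0, -6, 0, 0], [0, 0, -10, 0, 0], [0, 0, -10, 0, 0]],
], newtons=55)

```text
time_s: 10.45
ee_pos: [424.0, -317.3, 219.7]
ee_rot: [-179.8, 0.3, 178.1]
force: [0.5, -0.7, -5.6]
gripper_width: 38.1
gripper_force: 54.9
```

```bash
python3 - <<'E'
from h import *
goto((480,20,217,178.6))
E
```

```text
t 10.45 p [ 424.  -317.3  219.7] rot [-179.8    0.3  178.1] F [ 0.5 -0.7 -5.6] w 38.1 gf 54.9
[-4.4890e+00  3.3892e+01  2.6900e-01 -9.0000e-03]
```

```bash
python3 - <<'E'
from h import *
for uv in [(216,173),(249,174)]: print("carton near bottom",ray("top",uv,0))
for uv in [(216,150),(249,150)]: print("carton top far",ray("top",uv,90))
goto((480,16,217,178.6),(602.6,16,217,178.6),(602.6,16,128,178.6))
E
```

```text
carton near bottom [756.04456354 136.66518738   0.        ]
carton near bottom [751.46667749  29.06119417   0.        ]
carton top far [803.66515346 125.72465553  90.        ]
carton top far [802.54297879  23.8018967   90.        ]
t 10.45 p [ 424.  -317.3  219.7] rot [-179.8    0.3  178.1] F [ 0.5 -0.7 -5.6] w 38.1 gf 54.9
[-4.5030e+00  3.3493e+01  2.6900e-01 -9.0000e-03]
[-1.6756e+01  3.3896e+01  2.6900e-01 -9.0000e-03]
[-1.6756e+01  3.3896e+01  9.1690e+00 -9.0000e-03]
```

Emit:
step_arm([
  [[-2, 12, 0.2, -0.009, 0], [-4.5, 33.5, 0.2, -0.009, 0], [-4.5, 33.5, 0.2, -0.009, 0], [-4.5, 33.5, 0.2, -0.009, 0], [-4.5, 33.5, 0.2, -0.009, 0], [-4.5, 33.5, 0.2, -0.009, 0], [-4.5, 33.5, 0.2, -0.009, 0], [-16.8, 33.9, 0.2, -0.009, 0], [-16.8, 33.9, 0.2, -0.009, 0], [-16.8, 33.9, 0.2, -0.009, 0], [-16.8, 33.9, 0.2, -0.009, 0], [-16.8, 33.9, 4, -0.009, 0], [-16.8, 33.9, 8, -0.009, 0], [-16.8, 33.9, 9.2, -0.009, 0], [-16.8, 33.9, 9.2, -0.009, 0], [-16.8, 33.9, 9.2, -0.009, 0]],
])

```text
time_s: 12.45
ee_pos: [602.6, 16.9, 126.9]
ee_rot: [180.0, 0.2, 178.6]
force: [-0.1, 0.7, -4.8]
gripper_width: 37.7
gripper_force: 54.9
```

```bash
python3 - <<'E'
from h import *
f=grab_frame('scene');cv2.imwrite('pics/p5.png',cv2.resize(f[130:280,210:360],(600,600),interpolation=cv2.INTER_CUBIC))
goto((602.6,16,82.5,178.6))
E
```

```text
t 12.5 p [602.7  16.9 126.9] rot [180.    0.2 178.6] F [-0.5  0.7 -4.5] w 37.3 gf 54.9
[ 7.000e-03 -9.200e-02  4.442e+00  1.000e-03]
```

View pics/p5.png

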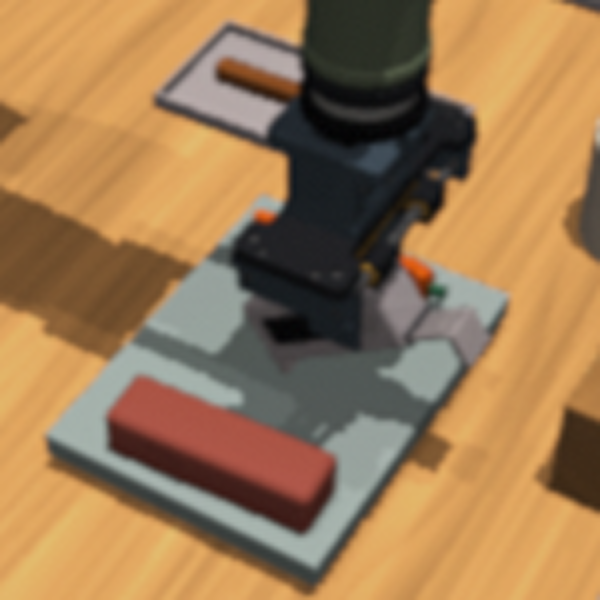

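The guide is still nose-up, between ham and carrot, with the hook out over the far edge. Next I press the heel onto the board with a lighter grip so the case pivots level.

Emit:
step_arm([
  [[0, 0, 0, 0, 0], [0, 0, 0.6, 0, 0], [0, 0, 1.0, 0, 0], [0, 0, 1.3, 0, 0], [0, 0, 1.6, 0, 0], [0, 0, 1.9, 0, 0], [0, 0, 1.9, 0, 0]],
], newtons=20)

```text
time_s: 13.38
ee_pos: [610.6, 16.8, 112.4]
ee_rot: [180.0, 1.3, 178.7]
force: [8.7, -0.8, 14.4]
gripper_width: 37.5
gripper_force: 20.0
```

Emit:
step_arm([
  [[-1, 0, 0, 0, 0], [-1.6, 0, 0.5, 0, 0], [-2.2, 0, 0.9, 0, 0], [-2.8, 0, 1.3, 0, 0], [-3.3, 0, 1.7, 0, 0], [-3.8, 0, 2.1, 0, 0], [-4.2, 0, 2.4, 0, 0], [-4.2, 0, 2.4, 0, 0]],
], newtons=15)

```text
time_s: 14.38
ee_pos: [643.6, 16.0, 80.7]
ee_rot: [180.0, -0.0, 178.6]
force: [0.1, -0.1, -4.0]
gripper_width: 37.9
gripper_force: 15.0
```

```bash
python3 - <<'E'
from h import *
f=grab_frame('scene');g=grab_frame('top')[170:290,190:310]
cv2.imwrite('pics/p6.png',np.hstack([cv2.resize(f[150:270,240:360],(400,400),interpolation=cv2.INTER_CUBIC),cv2.resize(g,(400,400))]))
goto()
E
```

```text
t 14.47 p [644.   16.   81.4] rot [180.    0.  178.6] F [-0.2 -0.  -4.1] w 38.0 gf 15.0
```

View pics/p6.png

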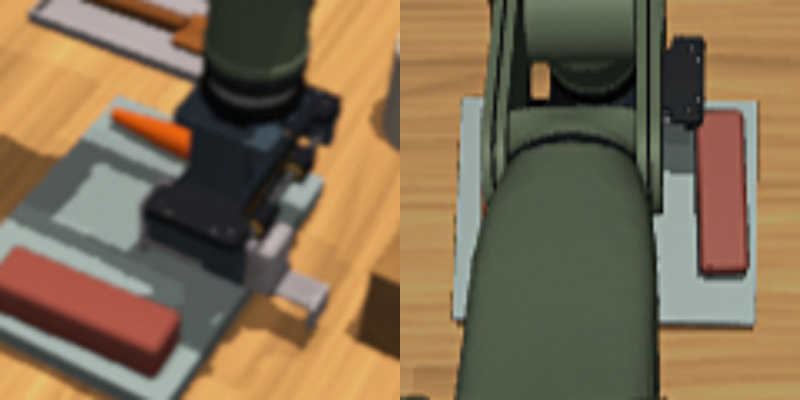

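The case is now about level, with its blade and hook past the far edge (left half, hook at (318,310)). I'll tighten the grip and draw back.

Emit:
step_arm([
  [[0, 0, 0, 0, 0], [0, 0, 0, 0, 0], [1, 0, 0, 0, 0], [2.5, 0, 0, 0, 0], [4, 0, 0, 0, 0], [5, 0, 0, 0, 0], [6, 0, 0, 0, 0], [7, 0, 0, 0, 0], [8, 0, 0, 0, 0], [8.6, 0, 0, 0, 0], [8.6, 0, 0, 0, 0]],
], newtons=58)

```text
time_s: 15.85
ee_pos: [559.4, 18.0, 82.6]
ee_rot: [180.0, 0.3, 178.6]
force: [6.2, 0.3, -7.7]
gripper_width: 37.9
gripper_force: 58.0
```

```bash
python3 - <<'E'
from h import *
f=grab_frame('scene')
cv2.imwrite('pics/p7.png',cv2.resize(f[150:280,230:360],(600,600),interpolation=cv2.INTER_CUBIC))
goto((524,17,81,178.6),(515,17,81,178.6))
E
```

```text
t 15.9 p [559.6  18.1  82.5] rot [180.    0.3 178.6] F [ 6.2  0.1 -7.1] w 37.9 gf 58.0
[ 3.559e+00 -1.910e-01  1.510e-01  1.000e-03]
[ 4.459e+00 -2.120e-01  1.510e-01  1.000e-03]
```

View pics/p7.png

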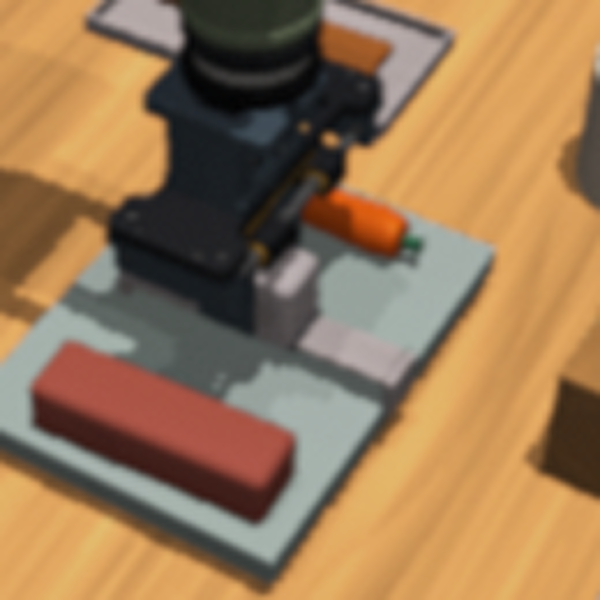

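The hook is caught on the far edge at (390,375), and the spring force of 6.2 N means the blade is out about 33 mm. Step 2 is met, so I draw on.

Emit:
step_arm([
  [[1, -0.05, 0, 0, 0], [2, -0.1, 0, 0, 0], [3, -0.1, 0, 0, 0], [3.8, -0.1, 0, 0, 0], [4.2, -0.1, 0, 0, 0], [4.2, -0.1, 0, 0, 0], [4.2, -0.1, 0, 0, 0]],
])

```text
time_s: 16.77
ee_pos: [519.0, 18.2, 82.7]
ee_rot: [180.0, 0.4, 178.6]
force: [8.9, 0.8, -8.9]
gripper_width: 37.8
gripper_force: 58.0
```

Emit:
step_arm([
  [[0, 0, 0.3, 0, 0], [0, 0, 0.6, 0, 0], [0, 0, 0.9, 0, 0], [0, 0, 1.1, 0, 0], [0, 0, 1.1, 0, 0]],
])

```text
time_s: 17.4
ee_pos: [521.5, 18.0, 73.7]
ee_rot: [180.0, 0.8, 178.6]
force: [6.6, -0.4, 0.2]
gripper_width: 37.9
gripper_force: 58.0
```

Emit:
step_arm([
  [[-0.4, 0, 0.1, 0, 0], [-0.8, 0, 0.1, 0, 0], [-1.1, 0, 0.1, 0, 0], [-1.1, 0, 0.1, 0, 0]],
])

```text
time_s: 17.9
ee_pos: [522.8, 17.9, 70.4]
ee_rot: [180.0, -0.5, 178.6]
force: [-7.0, -0.3, 9.5]
gripper_width: 37.5
gripper_force: 58.0
```

The heel is bearing on the near edge: the case stopped moving forward and Fx reversed. I'll ease off, release and look.

Emit:
step_arm([
  [[0.7, 0, -0.1, 0, 0], [0.7, 0, -0.1, 0, 0], [0.7, 0, -0.1, 0, 0.3], [0.7, 0, -0.1, 0, 0.7], [0.7, 0, -0.1, 0, 0.7], [0.7, 0, -0.1, 0, 0.7], [0.7, 0, -3, 0, 0.7], [0.7, 0, -7, 0, 0.7], [0.7, 0, -12, 0, 0.7], [0.7, 0, -12, 0, 0], [12, 0, -16, 0, 0], [12, 20, -16, 0, 0], [12, 20, -16, 0, 0], [12, 20, -16, 0, 0], [12, 20, -16, 0, 0], [12, 20, -16, 0, 0]],
])

```text
time_s: 19.9
ee_pos: [410.4, 221.4, 229.0]
ee_rot: [-179.9, -0.1, 178.8]
force: [1.7, -0.3, -0.8]
gripper_width: 0.2
gripper_force: 0.0
```

```bash
python3 - <<'E'
from h import *
f=grab_frame('scene');g=grab_frame('top')
cv2.imwrite('pics/p8.png',np.hstack([cv2.resize(f[160:280,220:340],(400,400),interpolation=cv2.INTER_CUBIC),cv2.resize(g[190:290,200:300],(400,400),interpolation=cv2.INTER_CUBIC)]))
goto((542,17,150,178.6))
E
```

```text
t 20.0 p [411.  219.8 229.1] rot [-1.799e+02 -1.000e-01  1.787e+02] F [ 0.5 -0.1 -0.2] w 0.3 gf 0.0
[-1.3577e+01 -1.9969e+01  7.9110e+00  1.0000e-03]
```

View pics/p8.png

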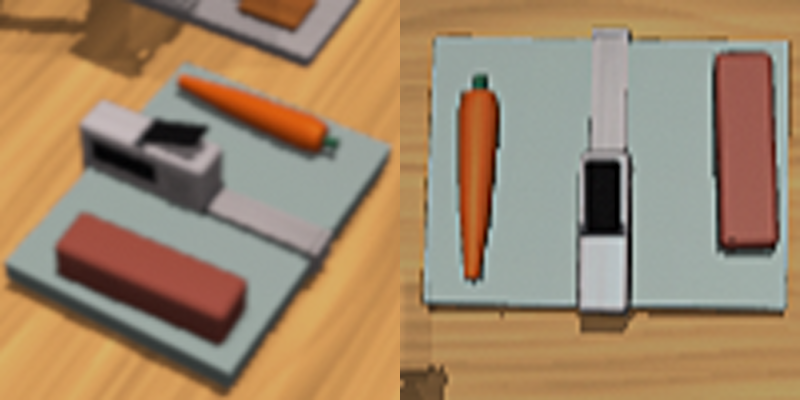

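The guide is seated square: hook over the far edge at (612,35), heel at the near edge at (605,308), lock still raised with its free end at (602,158). Next I locate the lock.

```bash
python3 - <<'E'
from h import *
for u,v,z in [(202,158,109),(202,235,87),(207,308,86),(203,238,86)]: print(np.round(ray("top",(200+(u+.5)/4-.5,190+(v+.5)/4-.5),z),1))
goto((546,18,160,178.6),(546,18,131,178.6),(546,18,110,178.6))
E
```

```text
[551.9  19.5 109. ]
[497.5  20.7  87. ]
[443.5  17.2  86. ]
[495.4  20.1  86. ]
t 20.0 p [411.  219.8 229.1] rot [-1.799e+02 -1.000e-01  1.787e+02] F [ 0.5 -0.1 -0.2] w 0.3 gf 0.0
[-1.3974e+01 -1.9860e+01  6.9110e+00  1.0000e-03]
[-1.3974e+01 -1.9860e+01  9.8110e+00  1.0000e-03]
[-1.3974e+01 -1.9860e+01  1.1911e+01  1.0000e-03]
```

Emit:
step_arm([
  [[-13.9, -19.8, 4, 0, 0], [-13.9, -19.8, 4, 0, 0], [-13.9, -19.8, 4, 0, 0], [-13.9, -19.8, 4, 0, 0], [-13.9, -19.8, 4, 0, 0], [-13.9, -19.8, 4, 0, 0], [-13.9, -19.8, 8, 0, 0], [-13.9, -19.8, 9, 0, 0], [-13.9, -19.8, 9.8, 0, 0], [-13.9, -19.8, 10.3, 0, 0], [-13.9, -19.8, 10.7, 0, 0], [-13.9, -19.8, 11.1, 0, 0], [-13.9, -19.8, 11.4, 0, 0], [-13.9, -19.8, 11.4, 0, 0]],
])

```text
time_s: 21.75
ee_pos: [547.1, 19.2, 116.7]
ee_rot: [180.0, 0.2, 178.6]
force: [4.2, 0.1, 5.4]
gripper_width: 0.3
gripper_force: 2.5
```

Emit:
step_arm([
  [[0, 0, 0.3, 0, 0], [0, 0, 0.5, 0, 0], [0, 0, 0.7, 0, 0], [0, 0, 0.7, 0, 0]],
])

```text
time_s: 22.25
ee_pos: [548.7, 19.2, 113.4]
ee_rot: [180.0, 0.5, 178.6]
force: [0.1, 0.2, 24.6]
gripper_width: 0.3
gripper_force: 12.2
```

There's a hard stop at tip height 91.4, matching the locked height. I'll retreat and check numerically.

Emit:
step_arm([
  [[0, 0, -2, 0, 0], [0, 0, -6, 0, 0], [0, 0, -12, 0, 0], [6, 0, -15, 0, 0], [13, 20, -15, 0, 0], [13, 20, -15, 0, 0], [13, 20, -15, 0, 0], [13, 20, -15, 0, 0], [13, 20, -15, 0, 0], [13, 20, -15, 0, 0]],
])

```text
time_s: 23.5
ee_pos: [420.0, 221.3, 258.3]
ee_rot: [-179.9, -0.1, 178.6]
force: [-0.4, -0.2, 0.6]
gripper_width: 0.3
gripper_force: 0.0
```

```bash
python3 - <<'E'
from h import *
f=grab_frame('top');g=grab_frame('scene');goto()
def dark(im,r,c):
    h=im[r[0]:r[1],c[0]:c[1]].max(2)<55
    ys,xs=np.nonzero(h);return xs.min()+c[0],xs.max()+c[0],ys.min()+r[0],ys.max()+r[0],h.sum()
print("top lock dark",dark(f,(222,262),(242,262)))
# scene: profile of lock pixels at expected free-end, locked vs raised
for z in (107,92): print(z,np.round(proj("scene",(546,19,z)),1), np.round(proj("top",(552,19.5,z)),1))
u=int(round(proj("scene",(546,19,100))[0]))
print(u,[int(x) for x in g[185:215,u].max(1)])
h=cv2.cvtColor(f,cv2.COLOR_BGR2HSV)
# guide edges: bright low-saturation vs board, blade + case extents
o=cv2.cvtColor(cv2.imread('pics/top0.png'),cv2.COLOR_BGR2HSV)
for n,b in dict(carrot=(205,235,200,265),ham=(275,300,198,258)).items():
    for k in (o,h):
        w=k[b[2]:b[3],b[0]:b[1]];m=(w[...,1]>110)&((w[...,0]<14)|(w[...,0]>170));ys,xs=np.nonzero(m);print(n,xs.mean().round(2),ys.mean().round(2))
E
```

```text
t 23.6 p [420.5 221.1 258.6] rot [-1.799e+02 -1.000e-01  1.785e+02] F [-0.2 -0.2 -0.5] w -0.1 gf 0.0
top lock dark (np.int64(246), np.int64(257), np.int64(229), np.int64(261), np.int64(172))
107 [279.3 201. ] [250.2 229.2]
92 [279.3 204.9] [250.4 230. ]
279 [205, 183, 148, 108, 80, 73, 88, 123, 154, 162, 165, 165, 165, 165, 166, 159, 121, 64, 26, 17, 18, 17, 14, 16, 53, 125, 165, 160, 122, 90]
carrot 13.77 32.52
carrot 13.8 32.45
ham 11.09 29.37
ham 11.09 29.45
```

```bash
python3 - <<'E'
from h import *
a=cv2.imread('pics/p8.png')[:,:400];b=grab_frame('scene')[160:280,220:340];b=cv2.resize(b,(400,400),interpolation=cv2.INTER_CUBIC)
for im in(a,b):
    w=im[100:170,135:215].max(2)<60;print([ (135+c,100+np.nonzero(w[:,c])[0].min(),100+np.nonzero(w[:,c])[0].max()) for c in range(5,80,8) if w[:,c].any()])
d=np.abs(a.astype(int)-b).max(2)>40;d[:100]=0
ys,xs=np.nonzero(d);print(xs.min(),xs.max(),ys.min(),ys.max(),d.sum())
E
```

```text
[(140, np.int64(142), np.int64(169)), (148, np.int64(130), np.int64(169)), (156, np.int64(122), np.int64(169)), (164, np.int64(123), np.int64(143)), (172, np.int64(124), np.int64(144)), (180, np.int64(124), np.int64(146)), (188, np.int64(126), np.int64(146)), (196, np.int64(127), np.int64(145)), (204, np.int64(128), np.int64(131))]
[(140, np.int64(160), np.int64(169)), (148, np.int64(137), np.int64(169)), (156, np.int64(127), np.int64(169)), (164, np.int64(126), np.int64(150)), (172, np.int64(131), np.int64(154)), (180, np.int64(135), np.int64(157)), (188, np.int64(138), np.int64(160)), (196, np.int64(141), np.int64(164)), (204, np.int64(145), np.int64(159))]
133 331 118 287 2886
```

The lock's free end dropped by about 4.3 px, or 16 mm, so it is locked. One quick check that the guide itself did not shift.

```bash
python3 - <<'E'
from h import *
a=cv2.imread('pics/p8.png')[:,400:];b=cv2.resize(grab_frame('top')[190:290,200:300],(400,400),interpolation=cv2.INTER_CUBIC)
print("shift px/4",cv2.phaseCorrelate(np.float32(a[20:150,180:240,1]),np.float32(b[20:150,180:240,1])),cv2.phaseCorrelate(np.float32(a[240:330,170:250,1]),np.float32(b[240:330,170:250,1])))
print([int(x) for x in a[20:60:4,212,0]],[int(x) for x in b[20:60:4,212,0]])
print(job_done())
E
```

```text
shift px/4 ((0.03549690518609694, 0.522790262106966), 0.33650211098753374) ((-0.13486856951859494, -0.05724152387104908), 0.8289535734388563)
[92, 79, 127, 158, 146, 156, 163, 162, 163, 164] [94, 90, 101, 151, 175, 161, 157, 159, 160, 161]
the job is handed in; nothing more can be done
None
```

The job is handed in at about 24 s, with no verdict shown: by my checks the paddle is flat in the tray, the guide is hooked and heeled square across the board, and its lock is pressed down, with the ham and carrot unmoved (the other bystanders were not re-measured); I viewed 11 pictures, one over the limit of 10.

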